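# Fit the truffle price panel and raise the counter stand to its second stop

## Task

Take the cream price panel with the three round dots out of the wooden block and slide it fully down into the brass ticket channel of the lowered price stand, then let it go. Now squeeze the red release button in the stand's black grip and draw the mast straight up, past its first stop, to its second stop, so that the panel stands above the truffle boxes with the panel still seated. The collar screw is not tightened yet and the mast sinks if let go, so finish while still holding the squeezed grip up at the second stop; leave the dark panel in the block, and the tape dispenser, note block and bell where they are.

Things in the scene. Friction and masses are not known exactly. Their poses are not given: they have to be found in the camera images.
- truffle_panel_center (a point): Centre of the loose cream price panel: 5 mm thick (x), 80 mm wide (y), 66 mm tall (z), 40 g, with a brown stripe and three round brown dots, alike on both faces. Starts upright with its lower 14 mm in a groove of the wooden block; top and bottom edges are 33 mm from the centre. Best pinched across its thickness, mid-width, near the top edge.
- bar_panel_center (a point): Centre of the loose dark grey panel with a gold stripe and three gold rectangles; same size, upright in the other groove. It stays there.
- ticket_block: Dark wooden block, 46 mm (x) by 204 mm (y) by 24 mm tall, fixed; origin at the centre of its underside. Two grooves end to end along its y, centred 50 mm either side of its origin, 6.6 mm wide, floor 10 mm above the counter, 14 mm deep. Either panel may be in either groove.
- stand: Telescopic price stand, fixed; origin on the mast axis at the underside of its round dark base (144 mm across). Brass outer tube 30 mm thick, black collar 39 mm thick with its top 98 mm above the counter and a small thumb screw on its +y side. Two thinner tubes slide up out of it.
- sign_head: Head on top of the innermost tube: the black grip on the mast's axis and, to its -y side, the brass ticket channel. It rises with the mast, up to 140 mm in all; it does not turn. Frame parallel to the stand's; its origin coincides with the stand's origin while the mast is down.
- slot (a point): Middle of the floor of the ticket channel, 80 mm to the -y side of the mast axis, 114 mm above the counter with the mast down. The channel runs along this y (84 mm inside, closed ends), is 6.6 mm wide (x), 18 mm deep, with lips flared 6 mm higher (mouth 15 mm). A seated panel has its centre 33 mm and its top edge 66 mm above this point.
- grip (a point): Centre of the black grip, on the mast axis, 150 mm above the counter with the mast down; 38 mm (x) by 32 mm (y) by 46 mm tall. Red button (20 by 30 mm) in the middle of its -x face, 8 mm proud: 46 mm over the button, 39 mm squeezed. Pinch along x from above, a finger on each face. Channel starts 34 mm from the axis (-y); a seated panel tops this point by 30 mm.
- release_button (a joint): Red release button: 0 out, 0.007 (m) fully pressed (towards the grip, +x). A spring pushes it out: about 3 N at the start, 7 N fully in. Pressed 5 mm or more it withdraws the locking pin from both tubes; pressed less than 2.5 mm the lowered mast stays locked.
- mast_upper (a joint): Travel of the inner tube out of the middle one: 0 lowered, 0.07 (m) fully out, which is the mast's first stop. Moves first when the grip is pulled, needing about 6 N.
- mast_lower (a joint): Travel of the middle tube out of the outer one: 0 lowered, 0.07 (m) fully out, which with the inner tube out is the mast's second stop (grip 140 mm above where it started). Moves second, needing about 8 N; sinks back unless it is held up.
- tape_dispenser: Dark green tape dispenser, 47 x 133 x 67 mm, loose, origin at its underside; a bystander.
- order_block: White note block, 100 x 70 x 14 mm, loose, origin at its underside; a bystander.
- desk_bell: Counter bell, silver dome on a black ring, 72 mm across, 52 mm tall, loose, origin at its underside; a bystander.
- truffle_panel: The same cream panel as a body; origin at the middle of its lower edge.
There are look-alikes about, which are no part of the job. Leave any orange look-alike of the truffle_panel alone.

How it is judged (in metres and radians):
On the way, in this order (a step that is already met when the one before it is completed fails the run):
1. the cream panel is fully seated in the ticket channel and let go, the mast still down (x of truffle_panel_center in the frame of slot between -0.006 and 0.006 m and y of truffle_panel_center in the frame of slot between -0.006 and 0.006 m and z of truffle_panel_center in the frame of slot between 0.029 and 0.037 m and angle between the y axis of truffle_panel_center and the y axis of slot, either way round below 0.16 rad and angle between truffle_panel_center's own z axis and vertical below 0.2 rad and contact force between the fingers and truffle_panel below 0.1 N and value of joint each of mast_upper, mast_lower below 0.005 m), for 0.2 s.
2. the mast is drawn out to its first stop, the panel still seated (x of truffle_panel_center in the frame of slot between -0.006 and 0.006 m and y of truffle_panel_center in the frame of slot between -0.006 and 0.006 m and z of truffle_panel_center in the frame of slot between 0.029 and 0.037 m and angle between the y axis of truffle_panel_center and the y axis of slot, either way round below 0.16 rad and angle between truffle_panel_center's own z axis and vertical below 0.2 rad and value of joint mast_upper above 0.066 m), for 0.05 s.
At the end, for the whole second after the job is handed in: Both mast sections within 4 mm of their stops and still, held up by the fingers (over 3 N) with the button in 5 mm or more; cream panel seated (4 mm in depth, 6 mm across and along, upright within 0.2 rad), not touched; dark panel within 20 mm of its start (all of step 2 and value of joint mast_lower above 0.066 m and value of joint release_button above 0.005 m and contact force between the fingers and sign_head above 3 N and contact force between the fingers and truffle_panel below 0.1 N and linear speed of sign_head below 0.02 m/s and distance of bar_panel_center from where it was at the start of the episode below 0.02 m); the arm keeps its last pose, push and grip.
It fails at once if the dark panel is pulled out or knocked over (distance of bar_panel_center from where it was at the start of the episode above 0.03 m).
It fails at once if the tape dispenser is pushed more than 3 cm (distance of tape_dispenser from where it was at the start of the episode above 0.03 m).
It fails at once if the note block is pushed more than 3 cm (distance of order_block from where it was at the start of the episode above 0.03 m).
It fails at once if the bell is pushed more than 3 cm (distance of desk_bell from where it was at the start of the episode above 0.03 m).
It also fails if it takes over 53 s, if anything falls off the work surface, if the arm or the gripper's body presses on something with over 40 N, if the wrist force passes 120 N, or if a joint passes its speed limit or range.

## Robot

A 7-joint arm with a two-finger parallel gripper is mounted at the origin on a cart in front of the work surface, level with it; the furniture and walls round the work are solid. World frame = base frame: x ahead of the robot, y to its left, z up, the work surface at z = 0. Lengths are in mm, angles in rad, forces in N, time in s.
With the tool pointing down it reaches from about 400 to 850 mm from the base axis. Payload 4.5 kg.
Tool frame: the origin (TCP) lies midway between the tips of the shut fingers; the grasp point (between the pads) lies r.pinch_z behind it (r.pinch_z is the distance from the TCP to the grasp point, in mm); z points along the fingers, y is the direction in which the jaws open and shut (so a half turn about z gives the same grasp; the last joint's range is limited). The gripper opens to 85 mm and grips with 20 to 120 N. Pads are 22 mm wide; open, the fingers measure 114 mm over their backs; the gripper's body (76 mm by 85 mm) begins 54 mm behind the grasp point. The pads swing forward as they close: fully open they stand 13 mm farther back than shut.
Start: joints at [-1.126, 0.689, -0.195, 1.565, 0.157, 0.902, -0.215], TCP at [249.573, 573.034, 231.317] pointing down, gripper open.
Joint ranges: [-3.01, 3.01], [-0.46, 2.08], [-1.47, 1.51], [0.13, 2.56], [-1, 4.14], [0.04, 2.09], [-2.66, 2.66]. Speed limits (rad/s): [2.57, 2.57, 3.14, 3.14, 3.14, 3.14, 3.14].

## Interface

Orientations are given as a unit quaternion [x, y, z, w].
In Python, from plant import monitor, viewer, order, r gives the robot as it stands. The module is installed in compiled form; this text tells all that it offers.
- The arm moves only by the tool arm_command, never from a script. Its argument "series" is a list that holds one entry, the list of rows, each a list of 7 numbers: the shift along the tool's x, y, z in m, then the turn, a rotation vector about the tool's x, y, z in degrees, then the opening in per cent of the stroke, from 0 (shut) to 100 (fully open). In form: [[[x, y, z, wx, wy, wz, grip], ...]]. A call has exactly 10 rows; each row shifts and turns the commanded pose from where the row before left it, along the tool's axes as they then stand; what a row does not reach is not made up. A row lasts 1/8 s, in which the tool goes at most 62.5 mm and 10.7 degrees, less where a joint would pass 70% of its speed; a pose out of reach is approached as far as the arm can. A call is refused whole if a number of a shift passes 0.0625 or a number of a turn 10.7, either way. A call with a gripper value outside its range is refused whole. The fingers move at their own pace and stop on an object; "newtons" is the grip in N (left out, the last holds). Time passes only in rows, so rows that do not move let the fingers close, or fill a call up. It gives the time, the measured TCP pose, the force and the opening at its end, in the units of the state.
- monitor.get_obs(): the state, without advancing time (a new reading comes with each control period).
- viewer.capture(name): name is "side" or "top"; returns the picture (384x512x3 uint8, red, green, blue); there is no depth.
- viewer.camera_params(name): a dict with "intrinsics" (3x3 intrinsics, pixels), "R" (3x3) and "t" (3): a world point X has camera coordinates R X + t. Camera axes: x right, y down, z forward; pixel columns grow to the right and rows downward; lengths in mm; the calibration is good to about 2 mm. A picture is of the moment at which its call begins. camera_params takes no time and is no camera call.
- order.finish_job(): hands the job in, once; it reports no verdict.
The state is a dict: "time_s": time; "joint_positions": joint angles; "joint_vel": joint speeds; "joint_efforts": joint torques, N m; "tool_pos": TCP position; "tcp_rot": TCP orientation; "wrist_force": force on the tool from outside, world axes, zero at the start; "torque": the same for the moment, N m; "width": finger opening in mm.
Only numpy, scipy, OpenCV 4.12 (cv2) and the standard library are available. Lean on these libraries where they do the work, as an engineer would, in place of code of your own. Each camera call takes 0.05 s, during which the arm holds its last target.

## Working session

There is one attempt and no reset: what is moved stays moved. The work goes in short steps, Python scripts to look and compute and a tool call to move; the robot and the scene stay as the last step left them, time stands still between calls to the robot, and variables do not carry over. Pictures are saved under pics/ and viewed, and the job is handed in when it is done.

Besides the shell and the picture viewer there is one more tool, called after "Request:" as name(argument=value, ...) on one line, values as JSON. arm_command: Moves the arm, as the interface text tells. Its arguments: {"type":"object","properties":{"series":{"type":"array","items":{"type":"array","items":{"type":"array","items":{"type":"number"}}}},"newtons":{"type":"number"}},"required":["series"]}

```bash
mkdir -p pics
python3 - <<'E'
from plant import monitor, viewer, order, r
import cv2
print(monitor.get_obs()); print(r.pinch_z)
for n in("side","top"):
    im=viewer.capture(n); cv2.imwrite(f"pics/{n}0.png",im[:,:,::-1]); print(n,viewer.camera_params(n))
E
```

```text
{'time_s': 0.0, 'joint_positions': array([-1.12621863,  0.69000417, -0.19448859,  1.56634658,  0.15731672,
        0.90249694, -0.21508099]), 'joint_vel': array([-0.00036359, -0.00026332,  0.00098305,  0.00203656, -0.00121381,
       -0.00038451,  0.00104158]), 'joint_efforts': array([-5.31249607e-04, -5.39601481e+01, -1.26675177e+00, -1.58548880e+01,
        9.11358133e-03,  9.24951310e-03, -1.44317181e-05]), 'tool_pos': array([249.38039648, 572.38278758, 230.47013075]), 'tcp_rot': array([ 2.03901506e-01,  9.78990964e-01, -9.25095237e-04, -1.09925140e-04]), 'wrist_force': array([-0.41434708,  0.76140306, -0.34719631]), 'torque': array([-0.00668353, -0.03024269,  0.00168279]), 'width': 85.25455143363735}
18.700000000000003
side {'intrinsics': array([[439.2721067 ,   0.        , 257.5994231 ],
       [  0.        , 439.2721067 , 194.22509531],
       [  0.        ,   0.        ,   1.        ]]), 'R': array([[ 0.97968503, -0.20051171, -0.00350541],
       [-0.12807791, -0.61213736, -0.78031013],
       [ 0.15431552,  0.76490713, -0.62538293]]), 't': array([-516.91613386,   11.63187961, 1295.46213237])}
top {'intrinsics': array([[349.12527855,   0.        , 257.52501389],
       [  0.        , 349.12527855, 189.73037584],
       [  0.        ,   0.        ,   1.        ]]), 'R': array([[-0.02961921, -0.99923659,  0.02547435],
       [-0.99375862,  0.02669558, -0.10831044],
       [ 0.1075477 , -0.02852342, -0.99379068]]), 't': array([-217.59456861,  513.81479546,  907.45675369])}
```

View pics/side0.png

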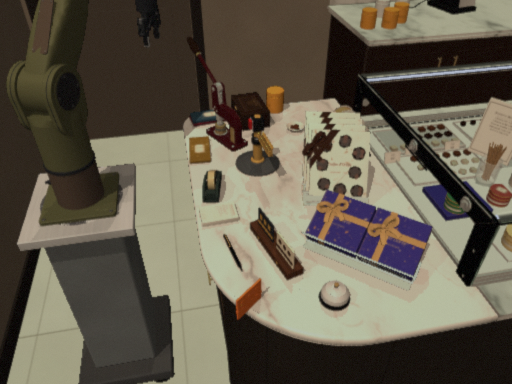

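View pics/top0.png

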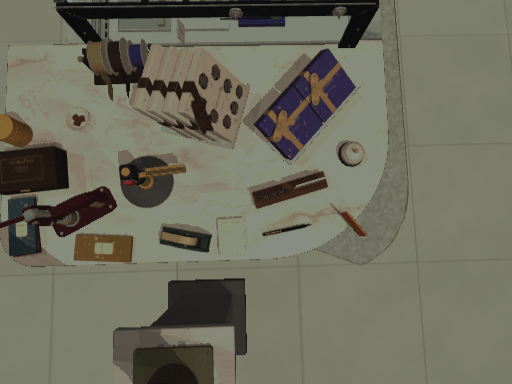

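Run:
```python
import cv2, numpy as np
s=cv2.imread("pics/side0.png");t=cv2.imread("pics/top0.png")
def c(im,x,y,w,h,k): return cv2.resize(im[y:y+h,x:x+w],None,fx=k,fy=k,interpolation=cv2.INTER_CUBIC)
a=c(s,225,105,100,100,4); b=c(s,225,190,100,100,4)
cv2.imwrite("pics/sc.png",np.clip(np.hstack([a,b])*1.6,0,255).astype('uint8'))
a=c(t,110,140,90,75,4.4); b=c(t,245,160,90,75,4.4)
cv2.imwrite("pics/tc.png",np.clip(np.hstack([a,b])*1.6,0,255).astype('uint8'))
```

```text
(no output)
```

View pics/sc.png

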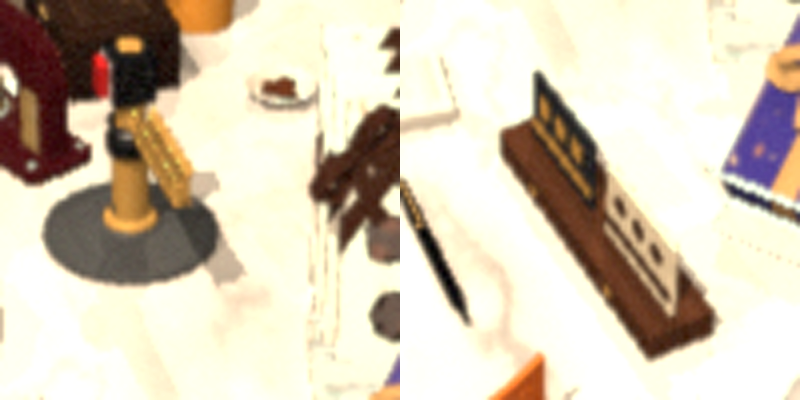

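View pics/tc.png

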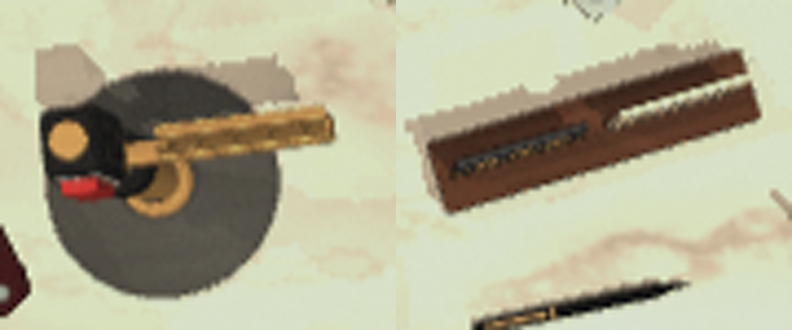

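```bash
cat > h.py <<'E'
import cv2, numpy as np
def crop(im,x,y,w,h,k,name,grid=10,g=1.6):
    o=cv2.resize(im[y:y+h,x:x+w],None,fx=k,fy=k,interpolation=cv2.INTER_CUBIC)
    o=np.clip(o*g,0,255).astype('uint8')
    for i in range(0,w,grid):
        if (x+i)%grid==0 or True:
            cv2.line(o,(int(i*k),0),(int(i*k),6),(0,0,255),1); cv2.putText(o,str(x+i),(int(i*k),16),0,.35,(0,0,255),1)
    for j in range(0,h,grid):
        cv2.line(o,(0,int(j*k)),(6,int(j*k)),(0,0,255),1); cv2.putText(o,str(y+j),(8,int(j*k)+4),0,.35,(0,0,255),1)
    cv2.imwrite(name,o)
E
python3 - <<'E'
from h import *
s=cv2.imread("pics/side0.png");t=cv2.imread("pics/top0.png")
crop(s,245,200,70,80,7.4,"pics/s_block.png")
crop(s,230,105,60,75,8,"pics/s_stand.png")
crop(t,245,165,90,50,8.8,"pics/t_block.png",g=2.2)
crop(t,115,150,80,65,9,"pics/t_stand.png",g=2.2)
E
```

```text
(no output)
```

View pics/s_block.png

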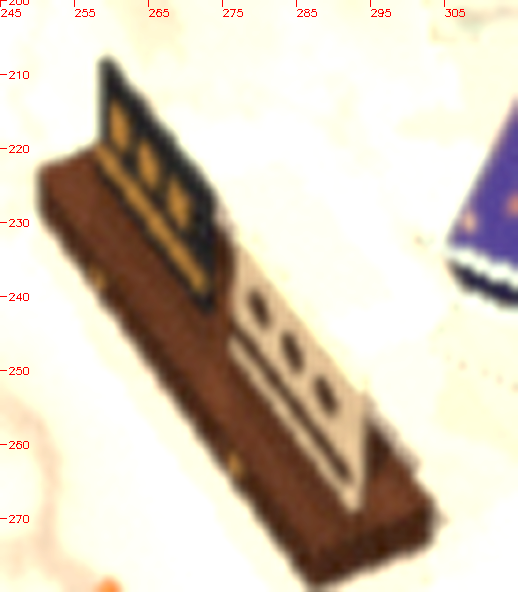

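View pics/s_stand.png

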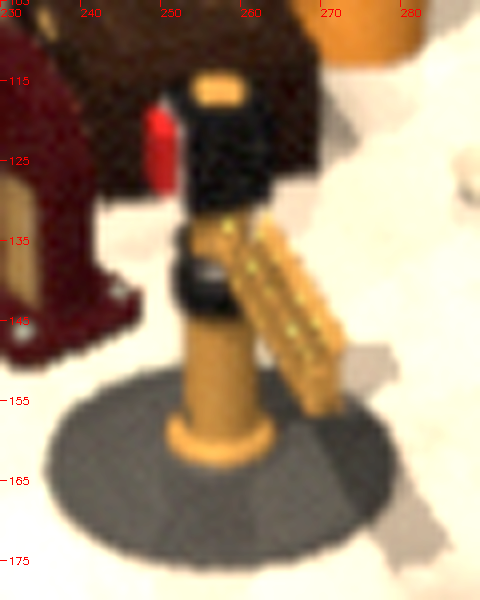

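View pics/t_block.png

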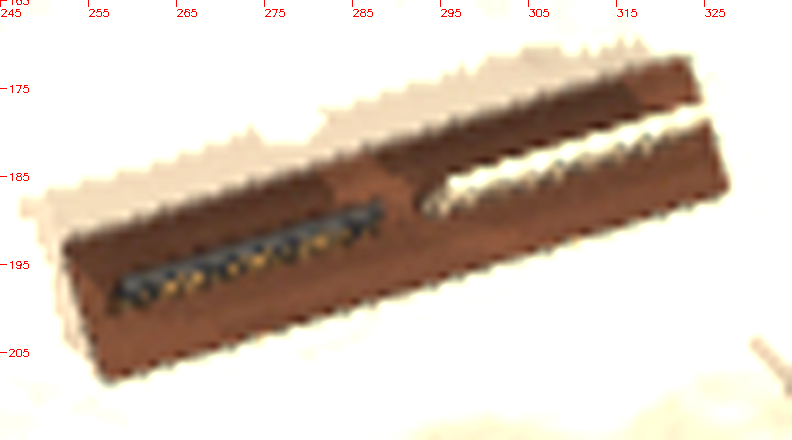

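View pics/t_stand.png

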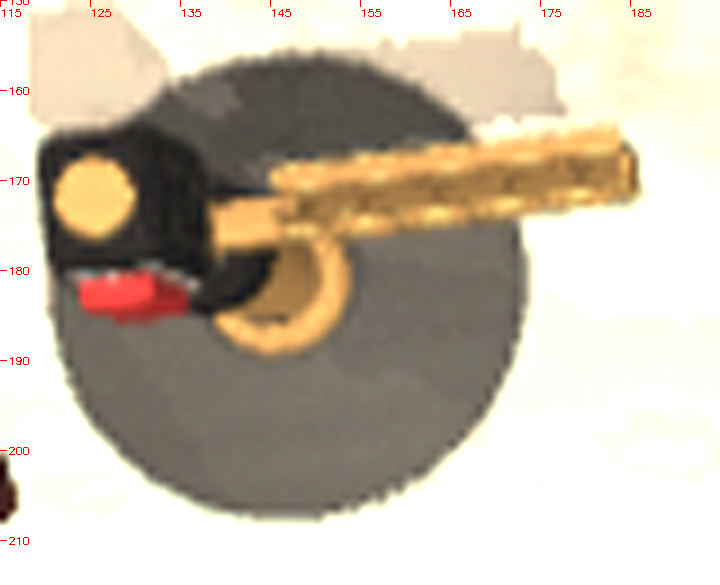

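```bash
cat >> h.py <<'E'
import pickle
def cams():
    from plant import viewer
    return {n:viewer.camera_params(n) for n in("side","top")}
def proj(c,X):
    X=np.atleast_2d(X); p=(c["intrinsics"]@(c["R"]@X.T+c["t"][:,None])).T
    return p[:,:2]/p[:,2:]
def ray(c,uv,z):
    uv=np.atleast_2d(uv); d=(c["R"].T@np.linalg.inv(c["intrinsics"])@np.c_[uv,np.ones(len(uv))].T).T
    o=-c["R"].T@c["t"]; return o+d*((z-o[2])/d[:,2])[:,None]
def tri(cs,cams_uv):
    P=lambda c:c["intrinsics"]@np.c_[c["R"],c["t"]]
    X=cv2.triangulatePoints(P(cs["side"]),P(cs["top"]),np.float64(cams_uv[0]).reshape(2,1),np.float64(cams_uv[1]).reshape(2,1))
    return (X[:3]/X[3]).ravel()
E
python3 - <<'E'
from h import *
C=cams()
for n in C: print(n,-C[n]["R"].T@C[n]["t"])
t=cv2.imread("pics/top0.png"); s=cv2.imread("pics/side0.png")
hsv=cv2.cvtColor(t,cv2.COLOR_BGR2HSV)
for p in [(290,195),(315,176),(310,182),(160,198),(150,171),(150,168),(125,172),(130,183),(285,165),(350,200)]: print(p,t[p[1],p[0]],hsv[p[1],p[0]])
# base: dark grey ellipse in top
g=t.astype(int); sat=g.max(2)-g.min(2)
m=((g.max(2)<95)).astype('uint8')
m[:, :110]=0;m[:,200:]=0;m[:145]=0;m[215:]=0
cv2.imwrite("pics/m.png",m*255)
E
```

```text
side [  307.99487025 -1087.4356441    817.42437345]
top [ 406.56801388 -205.26126729  963.01664699]
(290, 195) [27 38 61] [ 10 142  61]
(315, 176) [19 26 40] [ 10 134  40]
(310, 182) [ 96 120 122] [ 28  54 122]
(160, 198) [48 54 57] [20 40 57]
(150, 171) [35 61 82] [ 17 146  82]
(150, 168) [ 52  90 109] [ 20 133 109]
(125, 172) [ 55  98 131] [ 17 148 131]
(130, 183) [ 28  30 106] [  1 188 106]
(285, 165) [125 141 136] [ 39  29 141]
(350, 200) [123 141 136] [ 38  33 141]
```

Run:
```python
from h import *
C=cams()
px=lambda x,y,k,pts: np.array([(x+u/k-.5,y+v/k-.5) for u,v in pts])
np.set_printoptions(precision=1,suppress=True)
tb=px(245,165,8.8,[(65,243),(690,58),(728,188),(108,382)])
print("block top z24 far-left, far-right",ray(C["top"],tb[:2],24)); print("near z0",ray(C["top"],tb[2:],0))
# cream top strip ends
cr=px(245,165,8.8,[(450,187),(712,110)]); print("cream top edge",ray(C["top"],cr,76))
dk=px(245,165,8.8,[(125,278),(380,208)]); print("dark top edge",ray(C["top"],dk,76))
sb=px(245,200,7.4,[(40,172),(312,590),(440,520)]); 
# side view: near bottom edge
print("block side", ray(C["side"],px(245,200,7.4,[(38,172)]),24),ray(C["side"],px(245,200,7.4,[(312,552)]),24),ray(C["side"],px(245,200,7.4,[(438,512)]),24))
sp=px(245,200,7.4,[(368,390),(233,232),(108,60),(218,200)])
print("side panel top corners z76: creamR creamL darkL darkR",ray(C["side"],sp,76))
print(tri(C,(sp[0],cr[1])),tri(C,(sp[1],cr[0])))
# channel
ch=px(115,150,9,[(270,168),(618,132),(635,195),(275,238)])
print("channel mouth z138",ray(C["top"],ch,138))
cap=px(115,150,9,[(94,196)]); print("cap",[ray(C["top"],cap,z) for z in (173,177)])
sc=px(230,105,8,[(218,90)]); print("capside",ray(C["side"],sc,176), tri(C,(sc[0],cap[0])))
```

```text
block top z24 far-left, far-right [[ 502.1 -216.8   24. ]
 [ 554.7 -412.6   24. ]]
near z0 [[ 516.4 -427.9    0. ]
 [ 460.4 -229.3    0. ]]
cream top edge [[ 510.2 -328.9   76. ]
 [ 530.9 -406.8   76. ]]
dark top edge [[ 486.2 -233.2   76. ]
 [ 504.6 -308.1   76. ]]
block side [[ 458.5 -232.    24. ]] [[ 510.5 -425.5   24. ]] [[ 554.4 -417.4   24. ]]
side panel top corners z76: creamR creamL darkL darkR [[ 530.9 -408.4   76. ]
 [ 506.2 -330.    76. ]
 [ 483.6 -235.9   76. ]
 [ 504.9 -313.9   76. ]]
[ 531.2 -407.1   74.7] [ 508.1 -328.7   74.7]
channel mouth z138 [[554.5  37.9 138. ]
 [561.9 -53.5 138. ]
 [544.9 -57.9 138. ]
 [535.8  36.5 138. ]]
cap [array([[542.2,  71.5, 173. ]]), array([[541.5,  70.1, 177. ]])]
capside [[539.4  67.  176. ]] [541.   71.4 173.6]
```

Run:
```python
from h import *
C=cams()
np.set_printoptions(precision=0,suppress=True)
s=cv2.imread("pics/side0.png");t=cv2.imread("pics/top0.png")
crop(s,180,30,110,130,5,"pics/s_far.png")
crop(t,0,140,170,130,4.6,"pics/t_far.png",g=2.2)
print("box near corner",[ray(C["top"],[(292,160)],z) for z in(30,60,90)], ray(C["side"],[(306,246)],0),ray(C["side"],[(307,232)],0))
print("cards",[ray(C["top"],[(235,147)],z) for z in(0,100,150)],ray(C["side"],[(303,193)],0),tri(C,((305,112),(148,48))),tri(C,((363,193),(235,147))))
```

```text
box near corner [array([[ 586., -328.,   30.]]), array([[ 581., -324.,   60.]]), array([[ 575., -320.,   90.]])] [[ 589. -324.    0.]] [[ 607. -274.    0.]]
cards [array([[ 633., -173.,    0.]]), array([[ 610., -177.,  100.]]), array([[ 598., -178.,  150.]])] [[ 643. -110.    0.]] [726.   9. 227.] [ 728. -207.   52.]
```

View pics/s_far.png

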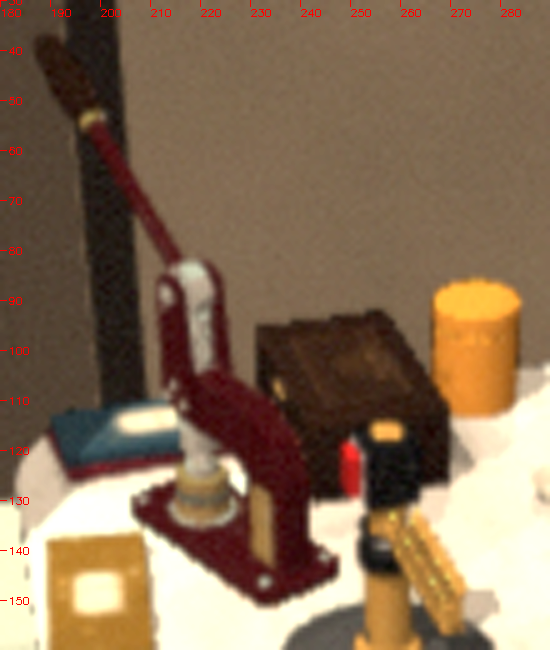

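View pics/t_far.png

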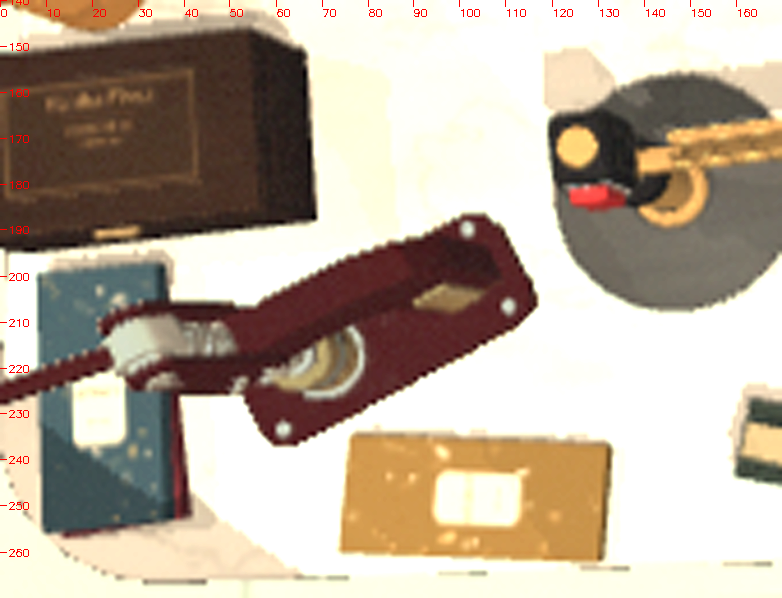

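Run:
```python
from h import *
C=cams()
np.set_printoptions(precision=0,suppress=True)
print("pivot",tri(C,((217,84),(28,214))))
c=C["top"];K=np.linalg.inv(c["intrinsics"]);R=c["R"];o=-R.T@c["t"]
d1=R.T@K@[22,216.,1];d2=R.T@K@[0,226.,1];n=np.cross(d1,d2)
c=C["side"];K=np.linalg.inv(c["intrinsics"]);R=c["R"];p=-R.T@c["t"]
for uv in((187,39),(198,55),(210,72)):
    d=R.T@K@[*uv,1.]; print(uv,p+d*(n@(o-p))/(n@d))
print("machine body near stand",ray(C["top"],[(110,193)],10),ray(C["top"],[(105,200)],80),tri(C,((235,118),(95,197))))
```

```text
pivot [448. 270. 196.]
(187, 39) [368. 368. 316.]
(198, 55) [397. 335. 273.]
(210, 72) [429. 297. 227.]
machine body near stand [[512. 168.  10.]] [[487. 153.  80.]] [488. 158. 125.]
```

Request:
arm_command(series=[[[0,0,-0.036,0,0,10.3,100],[0,0,-0.036,0,0,10.3,100],[0,0,-0.036,0,0,10.3,80],[0,0,-0.036,0,0,10.3,60],[0,0,-0.036,0,0,10.3,50],[-0.02,0,0,0,0,0,45],[-0.04,0,0,0,0,0,45],[-0.05,0,0,0,0,0,45],[-0.05,0,0,0,0,0,45],[-0.05,0,0,0,0,0,45]]], newtons=40)

```text
time_s: 1.35
tool_pos: [303.9, 368.2, 411.0]
tcp_rot: [0.609, 0.793, -0.0, 0.0]
wrist_force: [0.4, -0.2, 1.1]
width: 38.3
```

Run:
```python
from plant import monitor
o=monitor.get_obs(); print(o["time_s"],o["joint_positions"],o["tool_pos"],o["tcp_rot"],o["width"])
```

```text
1.35 [-1.03782079  0.29078095  0.08404719  1.70832922 -0.02623964  1.14428396
 -0.68514316] [303.92673054 368.24461997 410.95095484] [ 6.08971775e-01  7.93191809e-01 -3.46837916e-04  1.05323196e-04] 38.33482627262964
```

Request:
arm_command(series=[[[-0.055,0.0015,0,0,0,0,45],[-0.055,0.0015,0,0,0,0,45],[-0.055,0.0015,0,0,0,0,45],[-0.055,0.0015,0,0,0,0,45],[-0.055,0.0015,0,0,0,0,45],[-0.055,0.0015,0,0,0,0,45],[-0.055,0.0015,0,0,0,0,45],[-0.055,0.0015,0,0,0,0,45],[-0.055,0.0015,0,0,0,0,45],[-0.055,0.0015,0,0,0,0,45]]])

```text
time_s: 2.6
tool_pos: [460.4, -158.7, 411.0]
tcp_rot: [0.609, 0.793, 0.0, -0.0]
wrist_force: [1.2, 1.0, -0.1]
width: 38.4
```

Request:
arm_command(series=[[[-0.05,0.001,0,0,0,0,45],[-0.05,0.001,0,0,0,0,45],[-0.05,0.001,0.03,0,0,0,45],[-0.048,0.001,0.05,0,0,0,45],[-0.02,0,0.06,0,0,0,45],[0,0,0.06,0,0,0,45],[0,0,0.06,0,0,0,45],[0,0,0.03,0,0,0,45],[0,0,0,0,0,0,45],[0,0,0,0,0,0,45]]])

```text
time_s: 3.85
tool_pos: [519.8, -362.9, 128.2]
tcp_rot: [0.609, 0.793, -0.0, 0.001]
wrist_force: [0.4, 0.1, 0.9]
width: 38.4
```

Run:
```python
from plant import monitor,viewer
from h import *
o=monitor.get_obs(); print(o["time_s"],o["joint_positions"],o["tool_pos"],o["tcp_rot"],o["width"])
s=viewer.capture("side")[:,:,::-1]
crop(s,235,140,90,140,4.2,"pics/s1.png")
```

```text
3.85 [ 0.37869736  0.8489664   0.29482145  1.64261669 -0.3452222   0.69941749
  1.10585531] [ 519.8163602  -362.90555792  128.20479592] [ 6.09040994e-01  7.93137937e-01 -3.66981889e-05  1.13114464e-03] 38.38626244357805
```

View pics/s1.png

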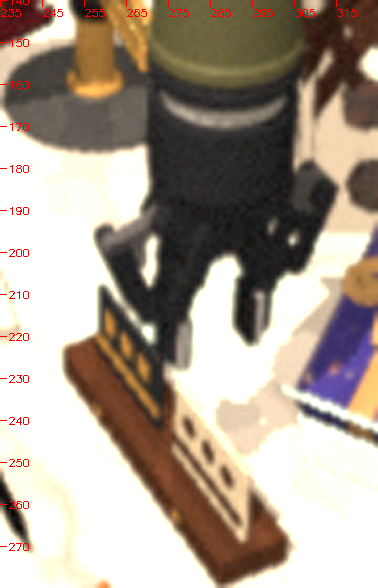

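Request:
arm_command(series=[[[-0.0055,-0.001,0.02,0,0,0,45],[0,0,0.025,0,0,0,45],[0,0,0.02,0,0,0,45],[0,0,0.013,0,0,0,45],[0,0,0,0,0,0,45],[0,0,0,0,0,0,20],[0,0,0,0,0,0,0],[0,0,0,0,0,0,0],[0,0,0,0,0,0,0],[0,0,0,0,0,0,0]]], newtons=30)

```text
time_s: 5.15
tool_pos: [520.3, -368.1, 49.7]
tcp_rot: [0.609, 0.793, 0.0, 0.001]
wrist_force: [1.1, 0.1, 4.7]
width: 4.3
```

Run:
```python
from plant import monitor,viewer
from h import *
o=monitor.get_obs(); print(o["time_s"],o["wrist_force"],o["torque"],o["tool_pos"],o["tcp_rot"],o["width"])
s=viewer.capture("side")[:,:,::-1]
crop(s,235,180,90,100,5.5,"pics/s2.png")
```

```text
5.15 [1.13493021 0.05883676 4.73988809] [ 0.0672984  -0.05414696  0.02057625] [ 520.28139229 -368.09925726   49.74564588] [6.08990658e-01 7.93176843e-01 1.65026828e-04 9.20293272e-04] 4.342053372308153
```

View pics/s2.png

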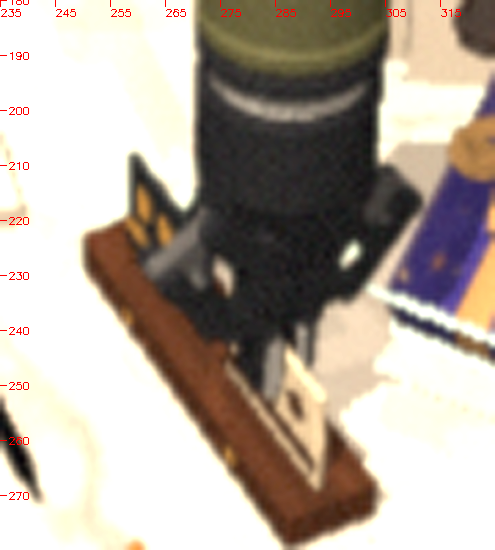

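Request:
arm_command(series=[[[0,0,-0.015,0,0,0,0],[0,0,-0.03,0,0,0,0],[0,0,-0.045,0,0,0,0],[0,0,-0.05,0,0,0,0],[0,0,-0.04,0,0,4.8,0],[0,0,0,0,0,5.0,0],[0.03,0.006,0,0,0,0,0],[0.05,0.009,0,0,0,0,0],[0.05,0.009,0,0,0,0,0],[0.05,0.009,0,0,0,0,0]]])

```text
time_s: 6.45
tool_pos: [535.4, -183.9, 229.3]
tcp_rot: [0.675, 0.738, -0.0, -0.0]
wrist_force: [0.3, 0.1, -0.6]
width: 4.3
```

Request:
arm_command(series=[[[0.05,0.009,0,0,0,0,0],[0.05,0.009,0,0,0,0,0],[0.04,0.007,0,0,0,0,0],[0.025,0.002,0,0,0,0,0],[0.008,0,0,0,0,0,0],[0,0,0,0,0,0,0],[0,0,0,0,0,0,0],[0,0,0,0,0,0,0],[0,0,0,0,0,0,0],[0,0,0,0,0,0,0]]])

```text
time_s: 7.7
tool_pos: [547.5, -11.0, 228.9]
tcp_rot: [0.675, 0.738, 0.0, -0.0]
wrist_force: [-0.7, 0.4, -0.0]
width: 4.5
```

Run:
```python
from plant import monitor,viewer
from h import *
o=monitor.get_obs(); print(o["time_s"],o["wrist_force"],o["tool_pos"],o["tcp_rot"],o["width"])
s=viewer.capture("side")[:,:,::-1]; t=viewer.capture("top")[:,:,::-1]
cv2.imwrite("pics/side3.png",s);cv2.imwrite("pics/top3.png",t)
crop(s,225,70,90,110,6.5-1.2,"pics/s3.png");crop(t,90,110,130,100,6,"pics/t3.png",g=2.2)
```

```text
7.7 [-0.73623726  0.37825465 -0.04223746] [547.53013127 -11.04296574 228.8999629 ] [ 6.74707860e-01  7.38084889e-01  2.48638539e-05 -5.03530611e-06] 4.480407515721167
```

View pics/s3.png

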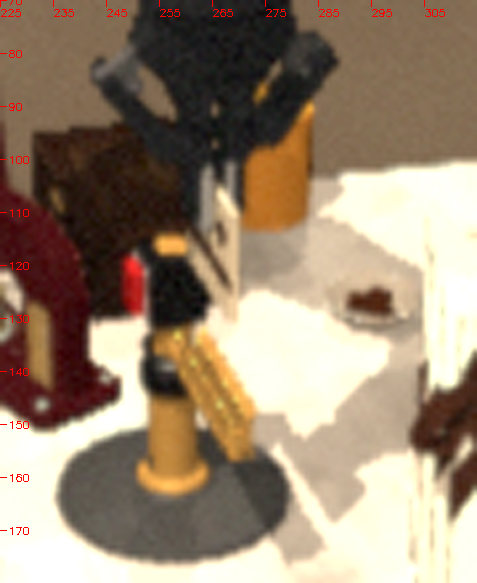

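View pics/t3.png

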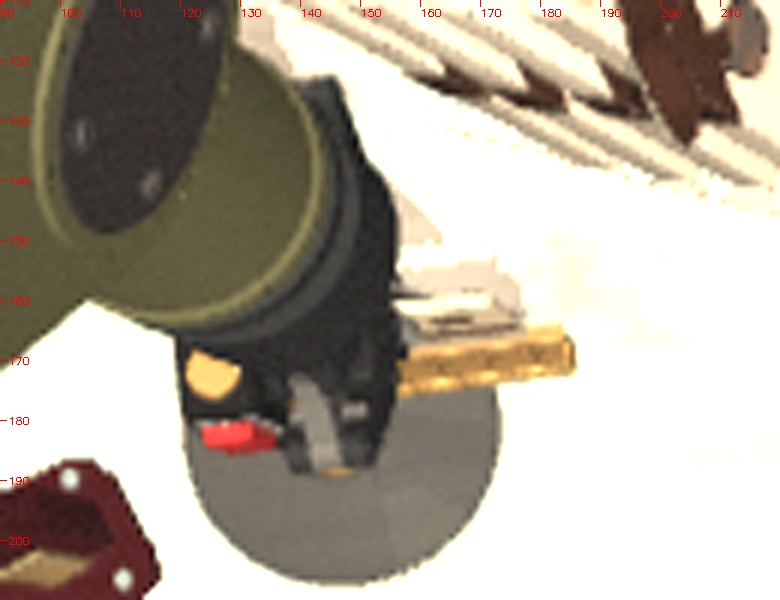

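Run:
```python
from h import *
from scipy.optimize import least_squares
C=cams()
np.set_printoptions(precision=1,suppress=True)
for n,ctr in(("top",(147,182)),("side",(257,162))):
    im=cv2.imread(f"pics/{n}0.png")
    g=cv2.GaussianBlur(im,(0,0),.6).astype(float).max(2)
    pts=[]
    for a in np.deg2rad(np.arange(0,360,3)):
        # radial edge: walk inward from outside; dark->bright
        rr=np.arange(10,60,.25); P=np.c_[ctr[0]+rr*np.cos(a),ctr[1]+rr*np.sin(a)]
        v=cv2.remap(g.astype('f4'),P[:,0].astype('f4')[None],P[:,1].astype('f4')[None],1)[0]
        k=np.argmax(v>95) if (v>95).any() else -1
        if k>0: pts.append(P[k])
    pts=np.array(pts)
    for z in(0,5,10):
        W=ray(C[n],pts,z)[:,:2]
        f=lambda p:np.hypot(W[:,0]-p[0],W[:,1]-p[1])-p[2]
        s=least_squares(f,[542,70,72],loss="cauchy",f_scale=1.0); print(n,z,s.x,np.median(abs(f(s.x))))
# panel end corners
print("panel end top tri",tri(C,((269.8,109.1),(171.8,158.8))),"bot",tri(C,((269.2,129.9),(177,164.2))))
print("pred px top/bot", [proj(C[n],[(551.1,-50.9,255),(551.1,-50.9,189)]) for n in("side","top")])
```

```text
top 0 [543.1  72.3  73.1] 0.3621762460938527
top 5 [542.3  70.8  72.7] 0.360759943718989
top 10 [541.6  69.4  72.3] 0.35933324903282937
side 0 [542.9  76.4  72.7] 0.6790658131141569
side 5 [541.5  69.3  72.2] 0.6744492118109378
side 10 [540.   62.2  71.8] 0.669961295670106
panel end top tri [551.1 -52.7 258.5] bot [551.3 -49.9 192.9]
pred px top/bot [array([[269.6, 110. ],
       [269.3, 131.3]]), array([[171.3, 159. ],
       [177.8, 164.8]])]
```

Run:
```python
from h import *
C=cams()
np.set_printoptions(precision=2,suppress=True)
t=cv2.imread("pics/top0.png"); h=cv2.cvtColor(t,cv2.COLOR_BGR2HSV)
m=cv2.inRange(h,(10,110,50),(25,255,255)); m[:, :149]=0; m[:,190:]=0; m[:160]=0;m[181:]=0
# per-column top & bottom edges
cols=np.arange(153,183); 
T=[];B=[];M=[]
for c in cols:
    r=np.where(m[:,c])[0]
    if len(r): T.append((c,r.min()-.5));B.append((c,r.max()+.5));M.append((c,r.mean()))
for nm,p,z in(("top",T,138),("bot",B,138),("mid",M,138)):
    p=np.array(p,float); l=np.polyfit(p[:,0],p[:,1],1); q=np.c_[[152,184],np.polyval(l,[152,184])]
    W=ray(C["top"],q,z); d=W[0]-W[1]; print(nm,np.arctan2(-d[0],d[1]),W[:,:2].ravel(), "x on line at y=-9.3:",np.interp(-9.3,[W[1,1],W[0,1]],[W[1,0],W[0,0]]))
row=lambda y:np.where(m[y])[0]
for y in range(164,178): r=row(y); print(y,r.min() if len(r) else None,r.max() if len(r) else None)
```

```text
top 0.09318297630775191 [556.5   20.2  563.57 -55.49] x on line at y=-9.3: 559.2530830286333
bot 0.1388606047058486 [533.4   20.13 543.95 -55.35] x on line at y=-9.3: 537.5113747291176
mid 0.11449495107887835 [545.01  20.17 553.7  -55.42] x on line at y=-9.3: 548.3983306695197
164 179 182
165 173 183
166 162 183
167 154 185
168 149 185
169 149 185
170 149 185
171 149 185
172 149 182
173 149 174
174 149 169
175 149 161
176 149 153
177 149 152
```

Request:
arm_command(series=[[[0.0014,0.0018,0.01,0,0,0,0],[0,0,0.016,0,0,0,0],[0,0,0.014,0,0,0,0],[0,0,0.008,0,0,0,0],[0,0,0,0,0,0,0],[0,0,0,0,0,0,0],[0,0,0,0,0,0,0],[0,0,0,0,0,0,0],[0,0,0,0,0,0,0],[0,0,0,0,0,0,0]]])

```text
time_s: 9.05
tool_pos: [549.2, -9.2, 181.0]
tcp_rot: [0.675, 0.738, 0.0, 0.0]
wrist_force: [0.3, -1.1, -0.8]
width: 4.4
```

Run:
```python
from plant import monitor,viewer
from h import *
o=monitor.get_obs(); print(o["time_s"],o["wrist_force"],o["tool_pos"],o["tcp_rot"],o["width"])
s=viewer.capture("side")[:,:,::-1]; t=viewer.capture("top")[:,:,::-1]
cv2.imwrite("pics/side4.png",s);cv2.imwrite("pics/top4.png",t)
crop(s,235,100,60,70,8,"pics/s4.png");crop(t,130,140,65,60,9,"pics/t4.png",g=2.2)
```

```text
9.05 [ 0.32455343 -1.07880137 -0.76060517] [549.20784869  -9.15274864 180.98814627] [6.74518659e-01 7.38257795e-01 8.44499178e-05 6.81570775e-06] 4.380236543373632
```

View pics/s4.png

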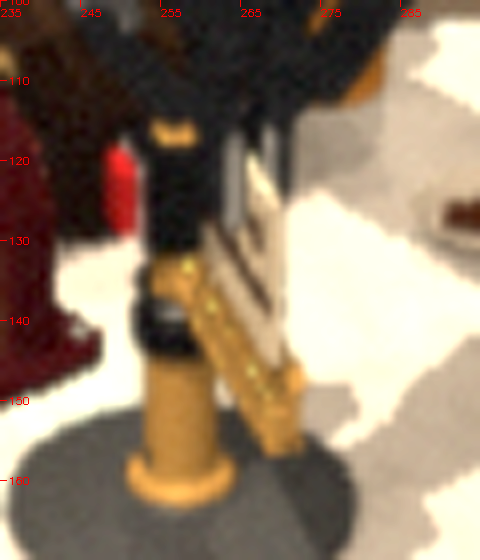

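View pics/t4.png

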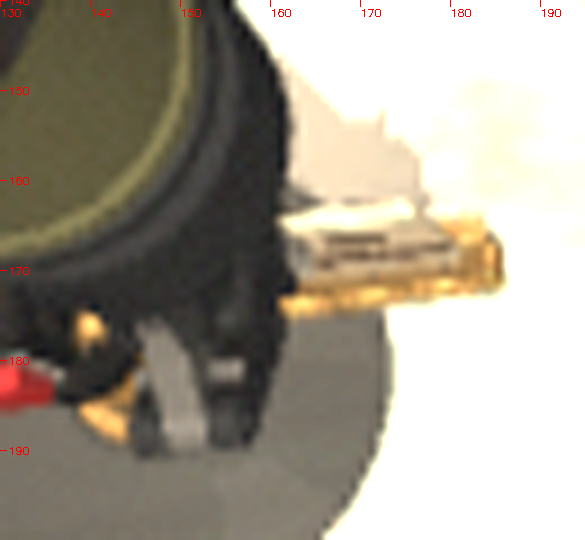

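Run:
```python
from h import *
C=cams()
np.set_printoptions(precision=1,suppress=True)
print(proj(C["top"],[(552.8,-49,142),(552.8,-49,208),(553,-51.2,138),(553.2,-55.2,138)]))
print(proj(C["side"],[(552.8,-49,142),(552.8,-49,208),(553,-51.2,138),(553.2,-55.2,138)]))
print(ray(C["top"],[(185.4,169),(180.5,167.5)],138))
```

```text
[[181.  167.7]
 [175.1 162.5]
 [182.2 167.9]
 [183.9 167.7]]
[[269.5 145.2]
 [269.8 124.9]
 [269.7 146.8]
 [270.1 147.5]]
[[550.1 -58.7 138. ]
 [554.  -47.1 138. ]]
```

Request:
arm_command(series=[[[-0.001,0,0.002,0,0,0,0],[0,0,0.003,0,0,0,0],[0,0,0.003,0,0,0,0],[0,0,0.003,0,0,0,0],[0,0,0.003,0,0,0,0],[0,0,0,0,0,0,0],[0,0,0,0,0,0,0],[0,0,0,0,0,0,0],[0,0,0,0,0,0,0],[0,0,0,0,0,0,0]]])

```text
time_s: 10.4
tool_pos: [549.4, -10.1, 167.0]
tcp_rot: [0.674, 0.738, 0.0, 0.0]
wrist_force: [2.5, 0.5, -1.7]
width: 4.3
```

Request:
arm_command(series=[[[0,0,0.002,0,0,0,0],[0,0,0.002,0,0,0,0],[0,0,0.002,0,0,0,0],[0,0,0.002,0,0,0,0],[0,0,0.001,0,0,0,0],[0,0,0,0,0,0,0],[0,0,0,0,0,0,0],[0,0,0,0,0,0,0],[0,0,0,0,0,0,0],[0,0,0,0,0,0,0]]])

```text
time_s: 11.65
tool_pos: [549.3, -10.1, 157.9]
tcp_rot: [0.674, 0.738, 0.0, -0.0]
wrist_force: [2.2, 0.9, -0.2]
width: 4.5
```

Run:
```python
from plant import monitor,viewer
from h import *
o=monitor.get_obs(); print(o["time_s"],o["wrist_force"],o["torque"],o["tool_pos"],o["width"])
s=viewer.capture("side")[:,:,::-1]; t=viewer.capture("top")[:,:,::-1]
cv2.imwrite("pics/side5.png",s);cv2.imwrite("pics/top5.png",t)
crop(s,235,100,60,70,8,"pics/s5.png");crop(t,130,140,65,60,9,"pics/t5.png",g=2.2)
```

```text
11.65 [ 2.21474588  0.91804186 -0.2492323 ] [ 0.19207992 -0.57202071  0.11706763] [549.30523998 -10.06770145 157.88283418] 4.451748565236215
```

View pics/s5.png

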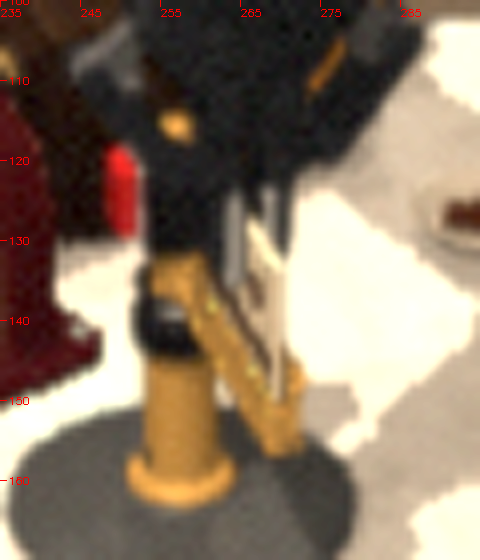

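View pics/t5.png

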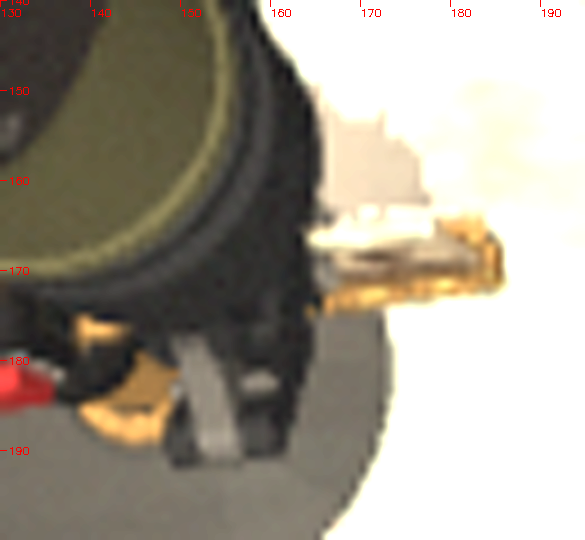

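Request:
arm_command(series=[[[0,0,0.001,0,0,0,0],[0,0,0.001,0,0,0,0],[0,0,0.001,0,0,0,0],[0,0,0.001,0,0,0,0],[0,0,0.001,0,0,0,0],[0,0,0.0005,0,0,0,0],[0,0,0,0,0,0,0],[0,0,0,0,0,0,0],[0,0,0,0,0,0,0],[0,0,0,0,0,0,0]]])

```text
time_s: 13.0
tool_pos: [549.6, -10.6, 153.3]
tcp_rot: [0.675, 0.738, 0.0, 0.0]
wrist_force: [0.9, -0.2, 7.4]
width: 4.0
```

Request:
arm_command(series=[[[0,0,0.0005,0,0,0,0],[0,0,0,0,0,0,5],[0,0,0,0,0,0,15],[0,0,0,0,0,0,30],[0,0,0,0,0,0,45],[0,0,-0.01,0,0,0,45],[0,0,-0.03,0,0,0,45],[0,0,-0.04,0,0,0,60],[0,0,-0.02,0,0,0,80],[0,0,0,0,0,0,80]]])

```text
time_s: 14.25
tool_pos: [550.3, -10.4, 253.8]
tcp_rot: [0.675, 0.738, 0.001, 0.001]
wrist_force: [0.4, 0.0, 0.3]
width: 68.2
```

Run:
```python
from plant import monitor,viewer
from h import *
o=monitor.get_obs(); print(o["time_s"],o["wrist_force"],o["tool_pos"],o["width"])
s=viewer.capture("side")[:,:,::-1]; t=viewer.capture("top")[:,:,::-1]
cv2.imwrite("pics/side6.png",s);cv2.imwrite("pics/top6.png",t)
crop(s,235,90,60,80,7.2,"pics/s6.png");crop(t,110,140,85,60,9,"pics/t6.png",g=2.2)
```

```text
14.25 [0.42095179 0.00437466 0.29626362] [550.30490264 -10.42349907 253.78934878] 68.22503998178661
```

View pics/s6.png

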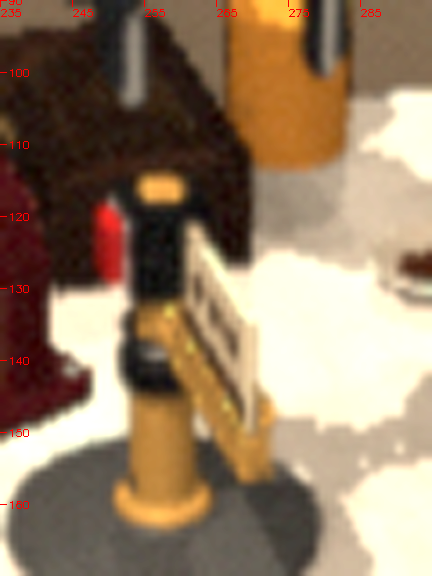

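View pics/t6.png

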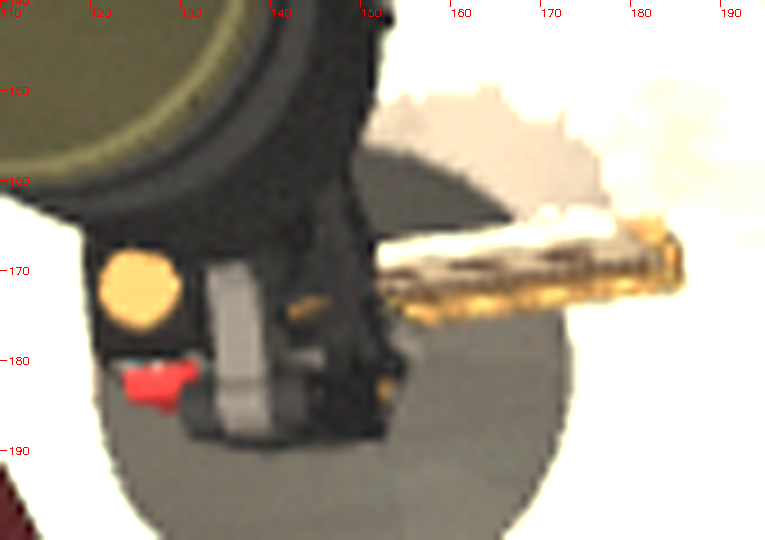

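Request:
arm_command(series=[[[0.03,-0.001,0,0,0,0,95],[0.035,0,0,0,0,0,95],[0.016,0,0,0,0,0,95],[0,0,0,0,0,0,95],[0,0,0.015,0,0,0,95],[0,0,0.025,0,0,0,95],[0,0,0,0,0,0,95],[0,0,0,0,0,0,95],[0,0,0,0,0,0,95],[0,0,0,0,0,0,95]]])

```text
time_s: 15.6
tool_pos: [541.4, 70.3, 212.5]
tcp_rot: [0.675, 0.738, 0.001, 0.0]
wrist_force: [0.3, 0.1, -0.7]
width: 81.3
```

Run:
```python
from plant import monitor,viewer
from h import *
C=cams()
np.set_printoptions(precision=1,suppress=True)
o=monitor.get_obs(); print(o["time_s"],o["wrist_force"],o["tool_pos"],o["width"])
s=viewer.capture("side")[:,:,::-1]; t=viewer.capture("top")[:,:,::-1]
cv2.imwrite("pics/side7.png",s);cv2.imwrite("pics/top7.png",t)
crop(s,225,80,65,90,6.5,"pics/s7.png");crop(t,110,140,85,60,9,"pics/t7.png",g=2.2)
print(tri(C,((270,136.7),(177.5,162.6))),proj(C["side"],[(552.8,-49.5,180)]),proj(C["top"],[(552.8,-49.5,180)]))
```

```text
15.6 [ 0.3  0.1 -0.7] [541.4  70.3 212.5] 81.31616549538673
[556.8 -45.8 168.2] [[269.7 133.8]] [[178.  164.8]]
```

View pics/s7.png

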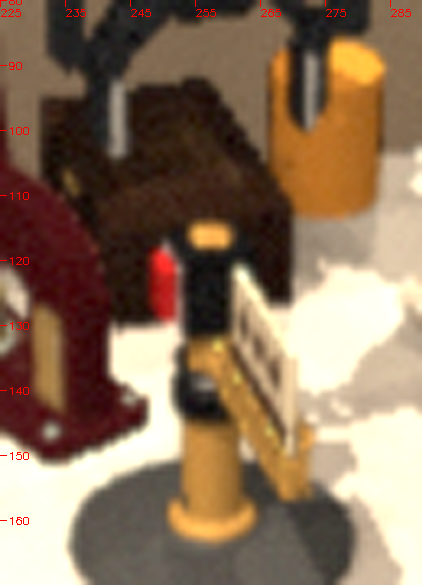

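View pics/t7.png

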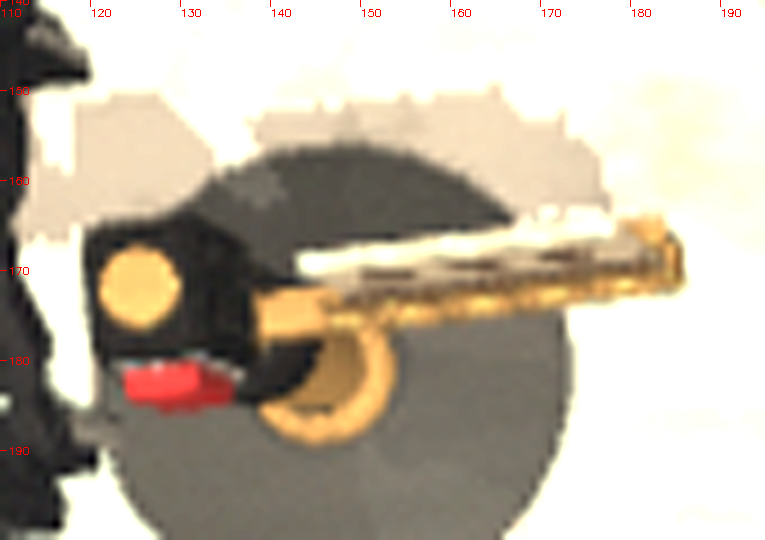

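Run:
```python
from h import *
C=cams()
np.set_printoptions(precision=1,suppress=True)
s=cv2.imread("pics/side7.png"); crop(s,252,108,30,50,12,"pics/s7b.png",grid=5,g=1.3)
for d in(0,4):
  P=[(545.6+d,30.2,180),(552.8+d,-49.5,180),(552.8,-49.5,138),(545.6,30.2,138)]
  print(proj(C["side"],P).ravel(),proj(C["top"],P[:2]).ravel())
```

```text
[261.3 120.3 269.7 133.8 269.5 146.5 261.3 132.7] [142.4 168.8 178.  164.8]
[262.6 120.1 271.1 133.6 269.5 146.5 261.3 132.7] [142.4 167.1 177.9 163.1]
```

View pics/s7b.png

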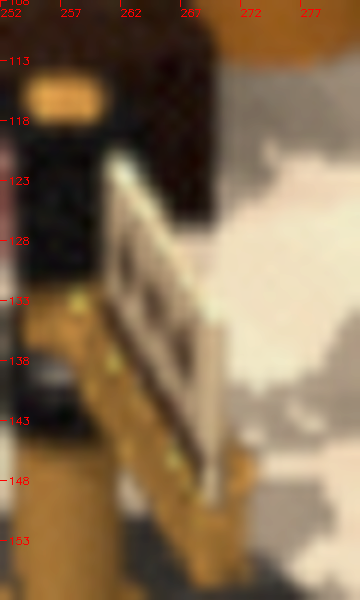

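Request:
arm_command(series=[[[0.0005,0.0005,0.02,0,0,0,95],[0,0,0.03,0,0,0,95],[0,0,0.024,0,0,0,95],[0,0,0.01,0,0,0,95],[0,0,0,0,0,0,95],[0,0,0,0,0,0,60],[0,0,0,0,0,0,40],[0,0,0,0,0,0,20],[0,0,0,0,0,0,0],[0,0,0,0,0,0,0]]], newtons=60)

```text
time_s: 16.95
tool_pos: [541.7, 71.1, 129.0]
tcp_rot: [0.674, 0.739, 0.0, 0.0]
wrist_force: [-1.0, 0.3, 6.1]
width: 37.3
```

Run:
```python
from plant import monitor,viewer
from h import *
o=monitor.get_obs(); print(o["time_s"],o["wrist_force"],o["torque"],o["tool_pos"],o["width"])
s=viewer.capture("side")[:,:,::-1]
crop(s,225,70,75,100,6,"pics/s8.png")
```

```text
16.95 [-0.99215252  0.27928497  6.08421182] [-0.00800311  0.71513462  0.26707398] [541.65069546  71.07613686 128.97835393] 37.28583247414939
```

View pics/s8.png

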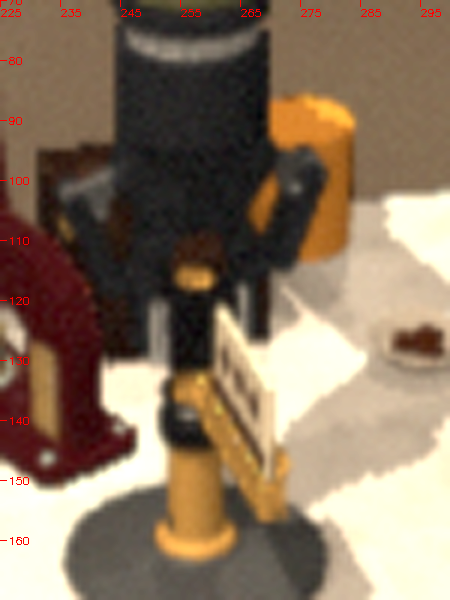

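Request:
arm_command(series=[[[0,0,-0.003,0,0,0,0],[0,0,-0.006,0,0,0,0],[0,0,-0.007,0,0,0,0],[0,0,-0.007,0,0,0,0],[0,0,-0.007,0,0,0,0],[0,0,-0.007,0,0,0,0],[0,0,-0.007,0,0,0,0],[0,0,-0.007,0,0,0,0],[0,0,-0.006,0,0,0,0],[0,0,-0.005,0,0,0,0]]])

```text
time_s: 18.25
tool_pos: [541.4, 71.0, 190.3]
tcp_rot: [0.675, 0.738, 0.0, -0.0]
wrist_force: [1.7, 0.0, -5.0]
width: 37.3
```

Run:
```python
from plant import monitor,viewer
from h import *
o=monitor.get_obs(); print(o["time_s"],o["wrist_force"],o["torque"],o["tool_pos"],o["width"])
s=viewer.capture("side")[:,:,::-1]
crop(s,225,60,75,110,5.4,"pics/s9.png")
```

```text
18.25 [ 1.68279159  0.03683611 -4.95255286] [ 0.13750218 -0.27822275  0.35586122] [541.41036718  71.0409     190.3000144 ] 37.319746316640384
```

View pics/s9.png

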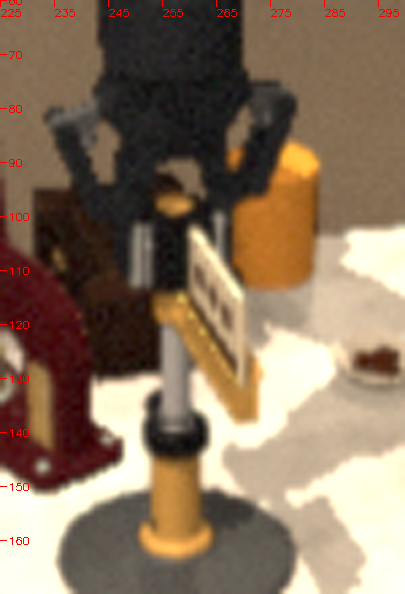

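Request:
arm_command(series=[[[0,0,-0.004,0,0,0,0],[0,0,-0.004,0,0,0,0],[0,0,-0.004,0,0,0,0],[0,0,-0.006,0,0,0,0],[0,0,-0.007,0,0,0,0],[0,0,-0.007,0,0,0,0],[0,0,-0.007,0,0,0,0],[0,0,-0.007,0,0,0,0],[0,0,-0.007,0,0,0,0],[0,0,-0.005,0,0,0,0]]])

```text
time_s: 19.55
tool_pos: [541.4, 71.0, 248.4]
tcp_rot: [0.675, 0.738, 0.0, -0.0]
wrist_force: [2.5, 0.8, -6.5]
width: 37.5
```

Request:
arm_command(series=[[[0,0,-0.005,0,0,0,0],[0,0,-0.005,0,0,0,0],[0,0,-0.004,0,0,0,0],[0,0,-0.003,0,0,0,0],[0,0,-0.002,0,0,0,0],[0,0,-0.001,0,0,0,0],[0,0,0,0,0,0,0],[0,0,0,0,0,0,0],[0,0,0,0,0,0,0],[0,0,0,0,0,0,0]]])

```text
time_s: 20.8
tool_pos: [541.4, 70.9, 268.0]
tcp_rot: [0.675, 0.738, 0.0, -0.0]
wrist_force: [1.1, 0.9, -3.5]
width: 37.9
```

Request:
arm_command(series=[[[0,0,-0.001,0,0,0,0],[0,0,-0.001,0,0,0,0],[0,0,-0.0005,0,0,0,0],[0,0,0,0,0,0,0],[0,0,0,0,0,0,0],[0,0,0,0,0,0,0],[0,0,0,0,0,0,0],[0,0,0,0,0,0,0],[0,0,0,0,0,0,0],[0,0,0,0,0,0,0]]], newtons=60)

```text
time_s: 22.05
tool_pos: [541.2, 71.0, 269.4]
tcp_rot: [0.674, 0.738, -0.001, -0.0]
wrist_force: [4.3, 0.4, -23.1]
width: 37.4
```

Run:
```python
from plant import monitor,viewer
from h import *
o=monitor.get_obs(); print(o["time_s"],o["wrist_force"],o["torque"],o["tool_pos"],o["width"])
s=viewer.capture("side")[:,:,::-1]
t=viewer.capture("top")[:,:,::-1]
cv2.imwrite("pics/side10.png",s)
cv2.imwrite("pics/top10.png",t)
crop(s,225,40,75,130,4.5,"pics/s10.png")
```

```text
22.05 [  4.33109222   0.39936723 -23.06501493] [ 0.18964527 -1.43829476  0.35804548] [541.20908387  71.02726123 269.40399593] 37.4434089904736
```

View pics/s10.png

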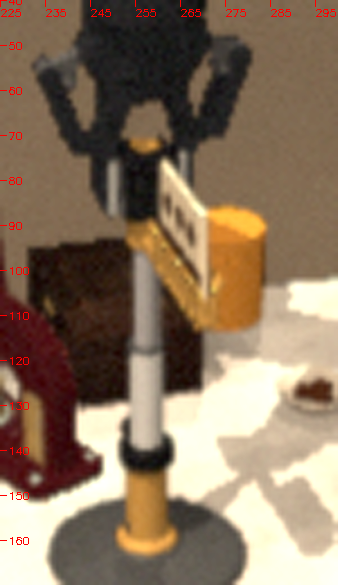

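View pics/top10.png

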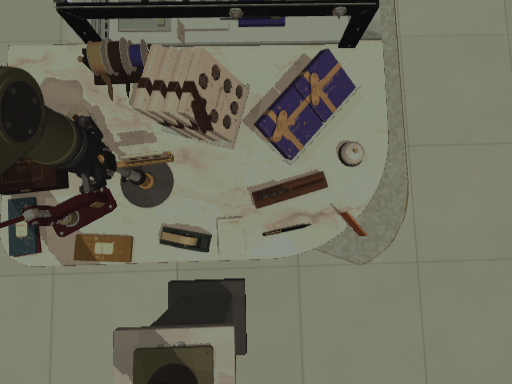

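Request:
arm_command(series=[[[0,0,0.0005,0,0,0,0],[0,0,0,0,0,0,0],[0,0,0,0,0,0,0],[0,0,0,0,0,0,0],[0,0,0,0,0,0,0],[0,0,0,0,0,0,0],[0,0,0,0,0,0,0],[0,0,0,0,0,0,0],[0,0,0,0,0,0,0],[0,0,0,0,0,0,0]]])

```text
time_s: 23.4
tool_pos: [541.2, 71.0, 269.4]
tcp_rot: [0.675, 0.738, -0.0, -0.0]
wrist_force: [4.5, 0.3, -23.8]
width: 37.7
```

Run:
```python
from plant import viewer
from h import *
C=cams()
np.set_printoptions(precision=1,suppress=True)
s=viewer.capture("side")[:,:,::-1]
crop(s,245,60,35,60,10,"pics/s11.png",grid=5,g=1.3)
P=[(545.6,30.2,320),(552.8,-49.5,320),(552.8,-49.5,278),(545.6,30.2,278)]
print(proj(C["side"],P).ravel())
```

```text
[261.4  75.  270.5  87.1 270.2 101.9 261.4  89.3]
```

View pics/s11.png

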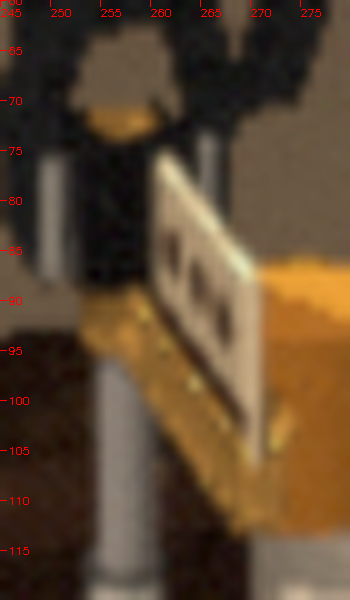

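```bash
python3 -c "
from plant import order
print(order.finish_job())"
```

```text
the job is handed in; nothing more can be done
None
```

I put the cream panel with the three dots into the brass ticket channel and let it go. Then I squeezed the grip at 60 N and drew the mast up to its second stop. I handed the job in at about 23.5 s with the grip still squeezed and held up.

**Last checks that agreed:**
- **Mast:** the tool had risen 140.4 mm from where it took the grip, against a full travel of 140 mm. It is pulling about 24 N against the stop and did not move over the last 1.2 s.
- **Button:** the fingers read 37.7 mm apart, against a nominal 39 mm with the button fully squeezed. The gripper also read low on the 5 mm panel (about 4.4 mm), so I take the button to be fully in. The button itself was not measured directly.
- **Panel:** the visible top corners in the side view lie within about 1 px of where a seated panel should be at the second stop.
- **Other items:** in the last top view the dark panel, tape dispenser, note block and bell look unmoved; I judged this by eye only.

**One check that disagreed:** just after I let the panel go, its top edge in the top view sat about 1 to 1.5 px from the upright prediction. I read this as a slight lean in the channel's play, about 0.05 to 0.1 rad, which is inside the 0.2 rad limit. My first two-view calculation of that top corner came out about 12 mm low. I had misread the pixel, and an enlarged crop then matched the seated height.

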